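Bolt the yellow-labelled vial box

TASK

Two amber vial boxes stand on the pharmacy counter, each with a colour label and a sliding bolt on its lid. Slide the bolt of the box with the yellow label fully home into its keeper and let go of it; leave the bolt of the box with the blue label drawn back as it is.

Things in the scene. Friction and masses are not known exactly. Their poses are not given: they have to be found in the camera images.
- yellow_knob (a point): centre of the upright black knob (18 mm diameter, 26 mm tall, centre 101 mm above the worktop) on the bolt of the amber box with the yellow lid label. z is up; y is the bolt's sliding direction, towards the keeper; x is across the track. The bolt's 20 mm wide aluminium channel and keeper end 80 mm above the worktop, 8 mm below the knob. Box 94x110 mm, 61 mm high, fixed; label at -x of the track.
- yellow_bolt (a joint): slide of the bolt (and knob) on the box with the yellow lid label, m: 0 = fully drawn back, grows along the knob's y; 0.018 = tip at the keeper, 0.028 = just through it, 0.046 = end stop, fully home. It starts near 0. About 2 N of friction, no spring: it stays where left.
- blue_knob (a point): centre of the upright black knob (18 mm diameter, 26 mm tall, centre 101 mm above the worktop) on the bolt of the amber box with the blue lid label. z is up; y is the bolt's sliding direction, towards the keeper; x is across the track. The bolt's 20 mm wide aluminium channel and keeper end 80 mm above the worktop, 8 mm below the knob. Box 94x110 mm, 61 mm high, fixed; label at -x of the track.
- blue_bolt (a joint): slide of the bolt (and knob) on the box with the blue lid label, m: 0 = fully drawn back, grows along the knob's y; 0.018 = tip at the keeper, 0.028 = just through it, 0.046 = end stop, fully home. It starts near 0. About 2 N of friction, no spring: it stays where left.

How it is judged:
By the outcome, as a careful person would: the job done as asked, in the order asked, and still so for the second after the job is handed in, with the robot touching nothing.
It also fails if it takes over 29 s, if anything falls off the work surface, if the arm or the gripper's body presses on something with over 40 N, if the wrist force passes 120 N, or if a joint passes its speed limit or range.

ROBOT

A 7-joint arm with a two-finger parallel gripper is mounted at the origin on a cart in front of the work surface, level with it; the furniture and walls round the work are solid. World frame = base frame: x ahead of the robot, y to its left, z up, the work surface at z = 0. Lengths are in mm, angles in rad, forces in N, time in s.
With the tool pointing down it reaches from about 400 to 900 mm from the base axis. Payload 5.6 kg.
Tool frame: the origin (TCP) lies midway between the tips of the shut fingers; the grasp point (between the pads) lies 19 mm behind it; z points along the fingers, y is the line along which they close (so a half turn about z gives the same grasp; the last joint's range is limited). The gripper opens to 92 mm and grips with 3 to 60 N. Pads are 20 mm wide; open, the fingers measure 128 mm over their backs; the gripper's body (75 mm by 189 mm) begins 69 mm behind the grasp point.
Start: joints at [-1.257, 0.468, -0.012, 1.603, 0.006, 1.071, -0.056], TCP at [227.071, 609.055, 214.592] pointing down, gripper open.
Joint ranges: [-2.53, 2.53], [-0.31, 2.02], [-1.57, 1.55], [0.28, 2.44], [-1.29, 4.43], [0.15, 1.84], [-2.92, 2.92]. Speed limits (rad/s): [2.57, 2.57, 3.14, 3.14, 3.14, 3.14, 3.14].

INTERFACE

Orientations are given as a rotation vector (axis times angle).
In Python, from cell import robot, grip, kin, viewer gives the robot as it stands. Calls block until the motion is done:
- robot.movep(position, orientation): joint-space move of the TCP to a pose.
- robot.servo_line(position, feed=150, rotation=None): straight line of the TCP; rotation=None keeps the orientation; feed is the mean speed in mm/s.
- robot.goto_joints(angles): joint-space move.
- grip(opening, newtons=None): opening from 0.0 (shut) to 1.0 (fully open); newtons is the grip in N (None keeps the last); returns when the fingers have stopped.
- robot.hold(seconds).
- kin.ik(position, orientation): joint angles nearest the present ones, or None.
- robot.observe(): the state.
- viewer.read_camera(name): name is "side" or "top"; returns the picture (480x640x3 uint8, red, green, blue); there is no depth.
- viewer.camera_info(name): a dict with "camera_matrix" (3x3 intrinsics, pixels), "R" (3x3) and "t" (3): a world point X has camera coordinates R X + t. Camera axes: x right, y down, z forward; pixel columns grow to the right and rows downward; lengths in mm; the calibration is good to about 2 mm. A picture is of the moment at which its call begins. camera_info takes no time and is no camera call.
A pose or a line that the arm cannot do raises robot.IKError and nothing moves.
- robot.job_done(): hands the job in; it is judged then, once.
Trained networks look in the newest picture that a camera, given by its name, has taken for a name from the list of things; names that differ only in an ending like _2 or _b are one class to them, and where a whole thing is asked for, a point or a joint stands for the part that bears it (a point fixed in the world has none). Each returns a list of dicts, best first, with "confidence" (0 to 1); they miss things now and then, are a little off and sometimes report something else, mostly with a low value. They report only what shows in the picture. A call takes as long as a camera call.
- viewer.silhouettes(name, camera): "mask" (480x640 bool, what is visible of it).
- viewer.pinpoint(name, camera): "at" ([x, y, z] in mm, in the coordinates of the camera as it stood for that picture, good to about 4 mm: a listed point, or the origin of a listed thing).
The state is a dict: "t": time; "joints": joint angles; "joint_velocities": joint speeds; "joint_torque": joint torques, N m; "tcp_pos": TCP position; "tcp_rot": TCP orientation; "contact_force": force on the tool from outside, world axes, zero at the start; "wrist_torque": the same for the moment, N m; "grip_width": opening from 0.0 (shut) to 1.0 (fully open); "grip_force": force on a finger pad.
Only numpy, scipy, OpenCV 4.12 (cv2) and the standard library are available. Lean on these libraries where they do the work, as an engineer would, in place of code of your own. Each camera call takes 0.05 s, during which the arm holds its last target. There are 200 camera calls.

## Working session

There is one attempt and no reset: what is moved stays moved. The work goes in short steps, each a Python script; the robot and the scene stay as the last script left them, time stands still between calls to the robot, and variables do not carry over. Pictures are saved under pics/ and viewed, at most 10 in all, crops included, and the job is handed in when it is done.

```bash
mkdir -p pics
cat > h.py <<'E'
from cell import robot, grip, kin, viewer
import numpy as np, cv2
def world(p,c):
    i=viewer.camera_info(c); return np.array(i["R"]).T@(np.array(p)-np.array(i["t"]))
def pix(X,c):
    i=viewer.camera_info(c); q=np.array(i["camera_matrix"])@(np.array(i["R"])@np.array(X)+np.array(i["t"])); return q[:2]/q[2]
def ray(uv,z,c):
    i=viewer.camera_info(c);R=np.array(i["R"]);o=-R.T@np.array(i["t"])
    d=R.T@np.linalg.solve(np.array(i["camera_matrix"]),[uv[0],uv[1],1]); return o+d*(z-o[2])/d[2]
def snap(c,f):
    im=viewer.read_camera(c); cv2.imwrite("pics/"+f,im[:,:,::-1]); return im
E
python3 - <<'E'
from h import *
np.set_printoptions(precision=1,suppress=True)
for c in("top","side"):
    snap(c,c+"0.png")
    i=viewer.camera_info(c); print(c,-np.array(i["R"]).T@np.array(i["t"]))
    for n in("yellow_knob","blue_knob"):
        for d in viewer.pinpoint(n,c)[:3]:
            w=world(d["at"],c); print(n,round(d["confidence"],2),w,pix(w,c))
s=robot.observe();print(s["t"],s["tcp_rot"],s["grip_width"])
E
```

```text
top [437.   50.1 959.4]
yellow_knob 0.68 [531.4 187.8  99.6] [242.3 230.5]
blue_knob 0.63 [ 509.7 -110.7  101.3] [407.9 241.6]
side [-82.1 625.4 499.4]
yellow_knob 0.93 [533.4 189.4 101.2] [244.1 314.8]
yellow_knob 0.41 [ 512.8 -108.1  101.1] [395.6 257.1]
blue_knob 0.5 [ 514.1 -111.5   99.6] [396.3 257.1]
0.3 [-0.6 -3.1  0. ] 1.0004520916683055
```

View pics/top0.png

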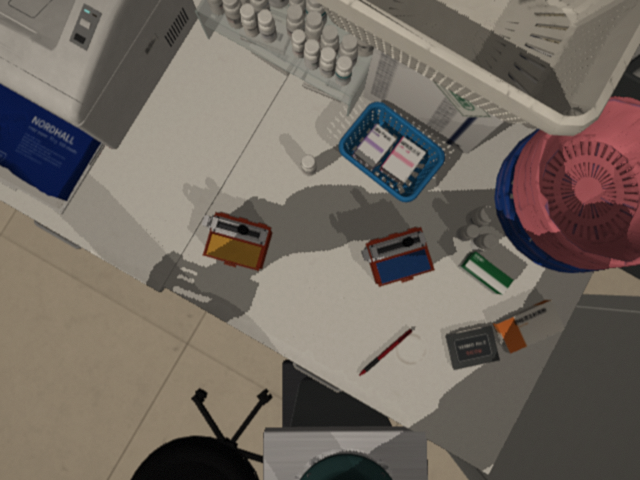

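View pics/side0.png

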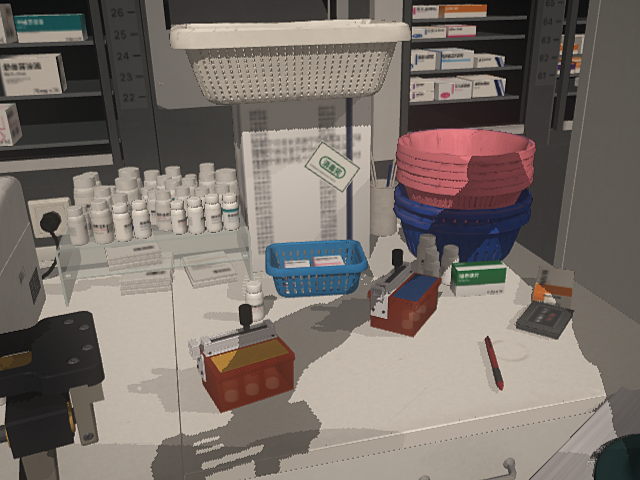

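Run:
```python
import cv2
im=cv2.imread("pics/top0.png")
cv2.imwrite("pics/crop.png",cv2.resize(im[170:290,170:330],None,fx=5,fy=5,interpolation=cv2.INTER_CUBIC))
```

```text
(no output)
```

View pics/crop.png

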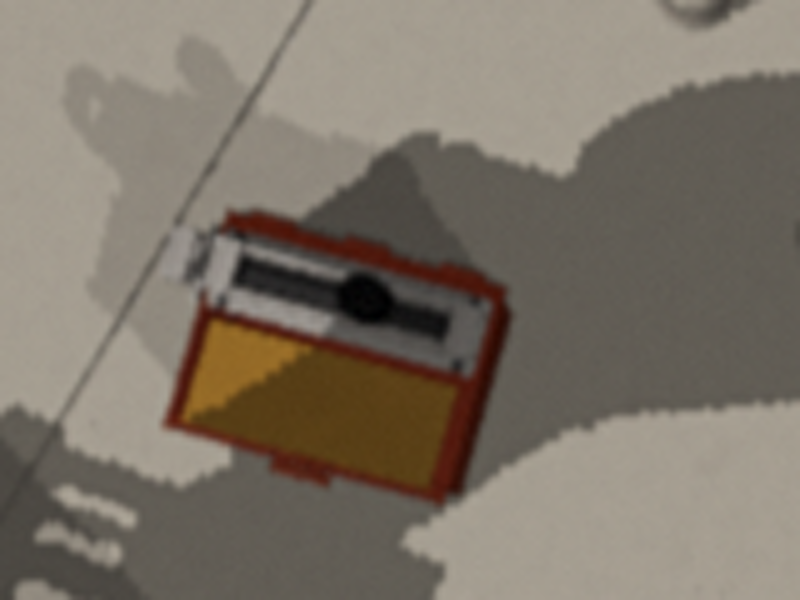

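The top view shows the yellow box at about (240,240), with the knob at (242,230), the track rising slightly to the left, and the keeper at the left end (~(208,220)). The label is below the track, so +y is leftward in the image. The blue box is clear of it, at about (400,255).

Run:
```python
from h import *
from scipy.spatial.transform import Rotation as Ro
np.set_printoptions(precision=3,suppress=True)
C=lambda u,v:(170+u/5,170+v/5)
a=ray(C(445,325),76,"top");b=ray(C(240,268),76,"top");y1=(b-a)/np.linalg.norm(b-a)
a=ray(C(435,490),61,"top");b=ray(C(180,420),61,"top");y2=(b-a)/np.linalg.norm(b-a)
print(y1,y2,ray(C(363,296),114,"top"))
y=y1+y2;y/=np.linalg.norm(y);x=np.cross(y,[0,0,1])
p=np.array([532.4,188.6,87])
z=np.array([0,0,-1.]);best=[]
q0=np.array(robot.observe()["joints"])
for s in(1,-1):
    ty=s*x; rv=Ro.from_matrix(np.column_stack([np.cross(ty,z),ty,z])).as_rotvec()
    q=kin.ik(p+[0,0,60],rv)
    if q is not None: best.append((np.abs(np.array(q)-q0).max(),rv,q)); print(s,rv,q)
rv=min(best,key=lambda t:t[0])[1]
np.savez("plan.npz",y=y,x=x,rv=rv)
robot.movep(p+[0,0,60],rv)
print(robot.observe()["t"])
snap("top","top1.png"); im=snap("side","side1.png")
u,v=map(int,pix(p,"side")); 
cv2.imwrite("pics/s1c.png",cv2.resize(im[max(0,v-110):v+90,max(0,u-130):u+130,::-1],None,fx=3,fy=3))
print(u,v)
for c in("top","side"):
  for d in viewer.pinpoint("yellow_knob",c)[:2]: print(c,d["confidence"],world(d["at"],c))
```

```text
[0.273 0.962 0.   ] [0.269 0.963 0.   ] [532.08  184.963 114.   ]
1 [2.504 1.897 0.   ] [-0.794  0.431  0.501  1.901 -0.265  0.875 -0.435]
-1 [ 1.897 -2.504 -0.   ] [-0.293  0.412 -0.133  1.867  0.07   0.867  2.407]
2.2
245 323
top 0.44 [530.766 187.574 101.889]
side 0.92 [532.521 192.447 103.506]
```

View pics/s1c.png

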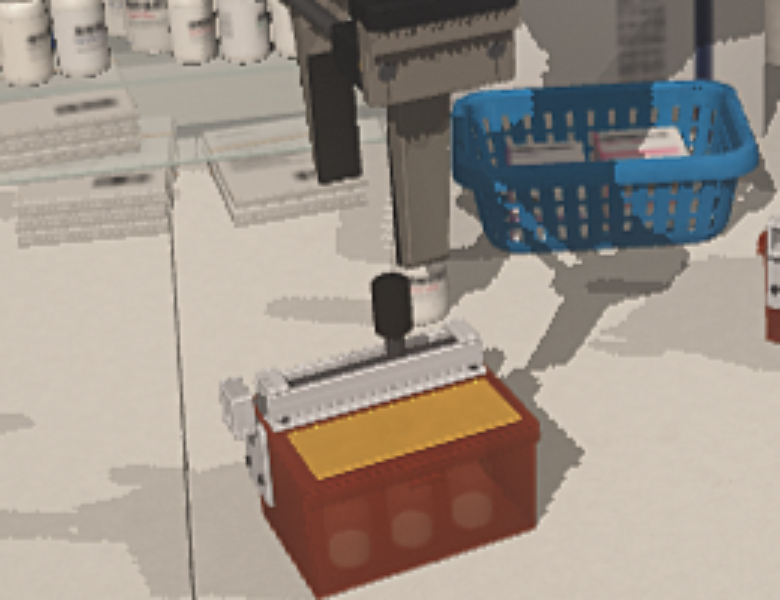

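The crop shows the open fingers straddling the black knob (crop (392,305)), with the keeper at the left end, so I'll descend, grip and slide.

Run:
```python
from h import *
np.set_printoptions(precision=2,suppress=True)
P=np.load("plan.npz");y=P["y"]
p=np.array([532.,187.5,87.5])
robot.servo_line(p,feed=100)
f0=np.array(robot.observe()["contact_force"])
grip(0.0,15)
s=robot.observe();print("grip",s["t"],s["grip_width"]*92,s["grip_force"],s["contact_force"]-f0)
d=0
for st in [12,12,10]+[3]*8:
    d+=st; robot.servo_line(p+y*d,feed=60)
    s=robot.observe(); f=np.array(s["contact_force"])-f0
    print(d,s["t"],(s["tcp_pos"]-p)@y,f,f@y,s["grip_width"]*92)
    if abs(f@y)>14: break
snap("top","top2.png"); im=snap("side","side2.png")
cv2.imwrite("pics/s2c.png",cv2.resize(im[210:410,115:375,::-1],None,fx=3,fy=3))
for d in viewer.pinpoint("yellow_knob","side")[:1]: print(d["confidence"],world(d["at"],"side"))
```

```text
grip 4.25 17.66064321694406 14.999400973320007 [ 4.59 -0.44 -2.71]
12 4.6 12.595654478945987 [ 5.03 -1.01 -3.9 ] 0.3933342861907841 17.508858218630312
24 4.95 24.62181966321916 [ 5.4   1.67 -4.32] 3.067236325529344 17.052735125621822
34 5.2667 34.51658472076376 [ 5.75  0.1  -4.39] 1.6577722224656295 17.71754382187276
37 5.5167 36.74292132992207 [ 4.89 -1.91 -2.85] -0.5151342237062753 17.521264571403982
40 5.7667 38.750469768015755 [ 2.2  -3.56 -1.1 ] -2.825990053973895 17.39347727282469
43 6.0167 38.91053213164302 [ 1.11 -9.73  3.45] -9.06744918438222 17.455304950559768
46 6.2667 39.22603347930363 [ -1.38 -14.23   6.71] -14.069313900559758 17.67903104967732
```

View pics/s2c.png

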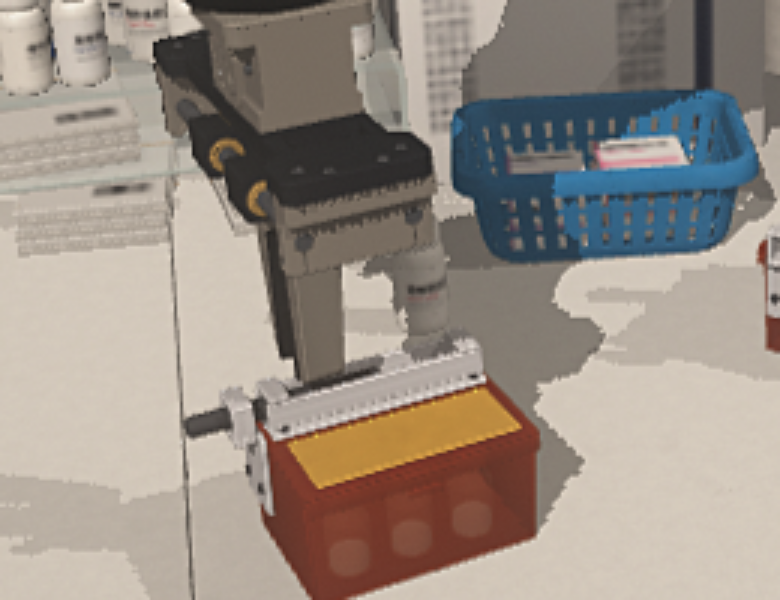

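The bolt tip now sticks out through the keeper (crop (205,425)). Travel stalled at about 39 mm though, so I need to tell the end stop from slip or a jam. I'll press a bit harder.

Run:
```python
from h import *
np.set_printoptions(precision=2,suppress=True)
y=np.load("plan.npz")["y"];p=np.array([532.,187.5,87.5])
grip(0.0,30)
for d in (48,51,54,57,60):
    robot.servo_line(p+y*d,feed=60)
    s=robot.observe(); f=np.array(s["contact_force"])
    print(d,s["t"],(s["tcp_pos"]-p)@y,f,f@y,s["grip_width"]*92)
    if abs(f@y)>32: break
# release: relax, open, rise
tp=np.array(s["tcp_pos"])
robot.servo_line(p+y*((tp-p)@y),feed=60)
grip(0.6); print(robot.observe()["contact_force"])
q=p+y*((tp-p)@y); q[2]=180; robot.servo_line(q,feed=150)
top=snap("top","top3.png"); im=snap("side","side3.png")
for c in("side","top"):
  for d in viewer.pinpoint("yellow_knob",c)[:1]:
    w=world(d["at"],c); print(c,d["confidence"],w,(w-[532,188.6,101])@y)
cv2.imwrite("pics/s3c.png",cv2.resize(im[210:410,115:375,::-1],None,fx=3,fy=3))
print(robot.observe()["t"])
```

```text
48 6.8833 39.29598355264113 [ -3.29 -17.92   9.13] -18.13617152383176 17.112854449114312
51 7.1333 39.44594348899622 [ -6.06 -23.41  13.3 ] -24.1818864612646 17.28465734762217
54 7.3833 39.55391326560928 [ -9.23 -28.7   17.6 ] -30.130189846908554 17.3954695156035
57 7.6333 40.2522176679249 [-11.57 -33.24  20.19] -35.1316880380931 17.53030095087064
[-0.28 -0.19  0.57]
side 0.64 [543.52 228.19 101.97] 41.23440406594439
top 0.68 [542.72 224.61 101.34] 37.566235916731
9.7333
```

View pics/s3c.png

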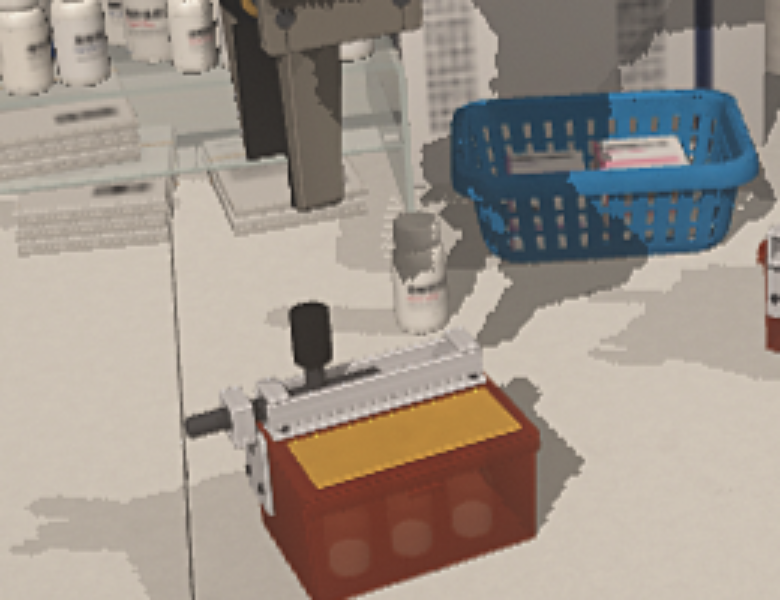

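The knob has been released and the bolt tip protrudes past the keeper. I'll measure the protrusion, which should be about 18 mm at the end stop.

Run:
```python
from h import *
np.set_printoptions(precision=1,suppress=True)
y=np.load("plan.npz")["y"];x=np.load("plan.npz")["x"]
a=cv2.imread("pics/side3.png")[290:370,165:245]; b=cv2.imread("pics/top3.png")[195:255,190:270]
a=cv2.resize(a,(400,400),interpolation=cv2.INTER_CUBIC); b=cv2.resize(b,(400,300),interpolation=cv2.INTER_CUBIC)
c=cv2.imread("pics/top0.png")[195:255,190:270];c=cv2.resize(c,(400,300),interpolation=cv2.INTER_CUBIC)
o=np.zeros((600,800,3),np.uint8);o[:400,:400]=a;o[:300,400:]=b;o[300:,400:]=c
cv2.imwrite("pics/m.png",o)
k=np.array([532,188.6,0])
for d in(0,40,46,60,70,80,90):
  P=k+y*d+[0,0,72]; s=(pix(P,"side")-[165,290])*5; t=(pix(P,"top")-[190,195])*5+[400,0]; print(d,s,t)
```

```text
0 [408.  218.1] [671.1 183.8]
40 [270.2 255.7] [567.9 155.3]
46 [249.1 261.5] [552.4 151. ]
60 [199.2 275.1] [516.3 141.1]
70 [163.1 285. ] [490.5 134. ]
80 [126.6 295. ] [464.7 126.9]
90 [ 89.7 305. ] [439.  119.8]
```

View pics/m.png

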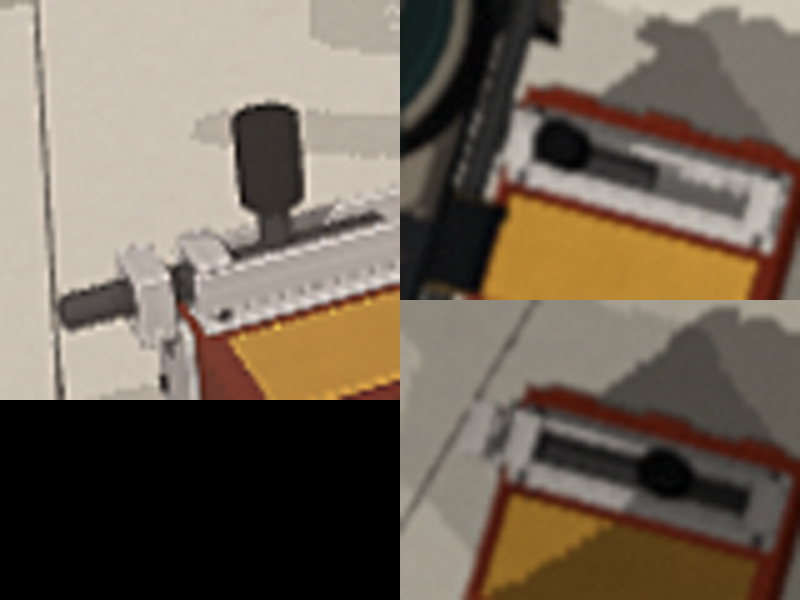

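The protrusion measures about 17 mm, which fits fully home, but the travel was only about 39 mm. To be sure, I'll push from behind with shut fingers and no grip.

Run:
```python
from h import *
np.set_printoptions(precision=2,suppress=True)
y=np.load("plan.npz")["y"];p=np.array([532.,187.5,86.5])
q=p+y*8; u=q.copy();u[2]=150
robot.servo_line(u,feed=150); grip(0.0,10); robot.servo_line(q,feed=120)
f0=np.array(robot.observe()["contact_force"])
for d in [14]+list(range(17,60,3)):
    robot.servo_line(p+y*d,feed=60)
    s=robot.observe(); f=np.array(s["contact_force"])-f0
    print(d,s["t"],(s["tcp_pos"]-p)@y,s["tcp_pos"]-(p+y*d),f@y,f)
    if abs(f@y)>25 or s["t"]>20: break
q=p+y*8; robot.servo_line(q,feed=60); q[2]=180; robot.servo_line(q,feed=150)
im=snap("side","side4.png")
d=np.abs(im[290:370,165:245].astype(int)-cv2.imread("pics/side3.png")[290:370,165:245,::-1]).max(2); print("diff in tip region",d[50:70,8:26].max(),d[20:45,45:62].max())
for c in("side",):
  for e in viewer.pinpoint("yellow_knob",c)[:1]: print(world(e["at"],c))
print(robot.observe()["t"])
```

```text
14 11.9833 15.063462050404615 [0.51 0.96 0.72] -0.27451008637300495 [-0.73 -0.08 -0.56]
17 12.2333 17.31567276448955 [0.05 0.31 0.14] 0.14749267677307237 [-1.51  0.58 -0.55]
20 12.4833 18.728937911777255 [-0.23 -1.26 -0.05] -3.8809506600879327 [-1.09 -3.73  2.05]
23 12.7333 18.96594566905691 [-0.99 -3.91 -0.08] -12.382024035363838 [ -5.92 -11.2    6.23]
26 12.9833 19.08264637381265 [-1.75 -6.69 -0.07] -17.455063877255565 [ -8.28 -15.8   11.  ]
29 13.2333 19.237995395258597 [-2.55 -9.42 -0.08] -24.459790926658457 [-10.37 -22.49  15.64]
32 13.4833 19.41068415553229 [ -3.31 -12.15  -0.07] -29.443028703730324 [-14.62 -26.47  20.82]
diff in tip region 4 4
[545.26 226.5  101.82]
14.9083
```

Under an ungripped push of about 29 N the bolt did not move and its tip stayed put, so it is against the end stop. The arm is clear, so I'm handing in.

```bash
python3 -c "
from h import *
print(robot.job_done())"
```

```text
the job is handed in; nothing more can be done
None
```

I slid the yellow-label box's bolt through its keeper until it stopped hard and let go of it, left the blue-label bolt alone, and handed the job in at about 15 s; it didn't budge under a second push of about 29 N and sticks out about 17 mm (18 expected), but I measured only about 39 mm of the 46 mm travel, so fully home is inferred rather than read directly.

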